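# Hang the bench scraper on the hook beside the comb

### The arm

A 7-joint arm with a two-finger parallel gripper is mounted at the origin on the work surface. World frame = base frame: x ahead of the robot, y to its left, z up, the work surface at z = 0. Lengths are in m, angles in rad, forces in N, time in s.
With the tool pointing down it reaches from about 0.4 to 0.85 m from the base axis. Payload 4.5 kg.
Tool frame: the origin (TCP) lies at the very end of the fingers, on their centre line; the grasp point (between the pads) lies 19 mm behind it; z points along the fingers, y is the line along which they close (so a half turn about z gives the same grasp; the last joint's range is limited). The gripper opens to 88 mm and grips with 3 to 60 N. Pads are 18 mm wide; open, the fingers measure 123 mm over their backs; the gripper's body (75 mm by 187 mm) begins 45 mm behind the grasp point.
Start: joints at [-1.11, 0.689, -0.195, 1.565, 0.157, 0.902, -0.215], TCP at [0.259, 0.569, 0.239] pointing down, gripper open.
Joint ranges: [-3.01, 3.01], [-0.46, 2.08], [-1.47, 1.51], [0.13, 2.56], [-1, 4.14], [0.04, 2.09], [-2.66, 2.66]. Speed limits (rad/s): [2.57, 2.57, 3.14, 3.14, 3.14, 3.14, 3.14].

### API

Orientations are given as a unit quaternion [x, y, z, w].
In Python, from plant import r, optics gives the robot as it stands.
- The arm moves only by the tool servo_tool, never from a script. Its arguments are lists of equal length, an entry for each row: "translation": the shift along the tool's x, y, z in m, a list of three; "turn": the turn, a rotation vector about the tool's x, y, z in rad, a list of three. In form: {"translation": [[dx, dy, dz], ...], "turn": [[rx, ry, rz], ...]}. A call has 1 to 10 rows; each row shifts and turns the commanded pose from where the row before left it, along the tool's axes as they then stand; what a row does not reach is not made up. A row lasts 1/8 s, in which the tool goes at most 62.5 mm and 10.7 degrees, less where a joint would pass 70% of its speed; a pose out of reach is approached as far as the arm can. A call is refused whole if a number of a shift passes 0.0625 or a number of a turn 0.188, either way. A call with a gripper value outside its range is refused whole. "grip" is the opening, from 0 (shut) to 1 (fully open), set as the call begins (left out, the last holds). The fingers move at their own pace and stop on an object; "grip_force" is the grip in N (left out, the last holds). Time passes only in rows, so rows that do not move let the fingers close. It gives the time, the measured TCP pose, the force, the opening and the grip force at its end, in the units of the state.
- r.get_state(): the state, without advancing time (a new reading comes with each control period).
- optics.snapshot(name): name is "scene" or "side" or "wrist"; returns a dict with "img" (384x512x3 uint8, red, green, blue), "z_map" (384x512 float32, m along the optical axis (not along the pixel's ray), 0 where there is no reading), "mtx" (3x3 intrinsics, pixels), "R" (3x3) and "t" (3): a world point X has camera coordinates R X + t. Camera axes: x right, y down, z forward; pixel columns grow to the right and rows downward; lengths in m; the calibration is good to about 2 mm. A picture is of the moment at which its call begins.
- r.finish_job(): hands the job in; it is judged then, once.
The state is a dict: "clock": time; "q": joint angles; "qd": joint speeds; "joint_torque": joint torques, N m; "tool_pos": TCP position; "eef_rot": TCP orientation; "contact_force": force on the tool from outside, world axes, zero at the start; "moment": the same for the moment, N m; "opening": opening from 0.0 (shut) to 1.0 (fully open); "finger_force": force on a finger pad.
Only numpy, scipy, OpenCV 4.12 (cv2) and the standard library are available. Lean on these libraries where they do the work, as an engineer would, in place of code of your own. Each camera call takes 0.05 s, during which the arm holds its last target. There are 200 camera calls.

### The job

Take the steel bench scraper out of the wooden block and hang it by its hole on the brass hook, in front of the red decorating comb that already hangs there, using the scraper to push the comb back along the bar until the pair bears on the hook's hidden spring stop with a firm but gentle push (about 6 to 9 N). Leave both hanging straight down, the scraper close against the comb, and let go. Keep the comb on the hook, never lift it or force anything, and leave the other things on the counter alone.

Things in the scene. Friction and masses are not known exactly. Their poses are not given: they have to be found in the camera images.
- scraper: Steel bench scraper, 169 mm tall, 0.17-0.33 kg, standing upright in the block. Origin: centre of its hang hole, 18 mm wide (y), 26 mm tall (z); x = plate normal, z up; front and back alike. Frame round the hole 6 mm thick, 40 mm wide, from 21 mm below to 29 mm above the origin. Blade below it: 4 mm thick, 110 mm wide, down to 100 mm below. Its lowest 45 mm stand in the slot: lift straight up.
- scraper_grip (a point): Centre of the scraper's black bar handle, 49 mm above the hole's centre: 18 mm thick (x), 84 mm wide (y), 40 mm tall (z). Pinch it across its thickness, from above. Axes as the scraper's.
- comb: Red decorating comb hanging on the hook: plate 4 mm thick (normal x), about 0.12 kg. Origin: centre of its hang hole, 18 mm wide, 26 mm tall. 40 mm wide from 21 mm above to 21 mm below the origin, then 80 mm wide to 89 mm below. It hangs so near the tip that the scraper fits between only once the comb is pushed back; it slides easily on the bar (about 1 N).
- hook_root (a point): Point on the axis of the brass hook bar where it meets the wooden column's face, 165 mm above the table. z up; x along the bar from tip into column (bar points to -x). Bar round, 8 mm thick, level. A hung hole's centre is 9 mm below the axis; a hole centred 5 mm above the axis passes the tip with 4 mm to spare above and below, 5 mm each side. Column 34 mm wide, its top 12 mm above the axis.
- hook_tip (a point): Top of the hook's upturned tip, 60 mm out from hook_root (its x = -60 mm) and 14 mm above the bar's axis. The tip is 8 mm thick: x from -64 to -56 mm of hook_root. Axes as hook_root.
- hook: Fixed utensil stand carrying the hook; origin on the table under hook_root, same axes. Hidden behind the comb, a spring stop sits on the bar, its face anywhere from x = -36 to -12 mm, unreported: find it by feel. Pressed to +x it gives 6 N per mm, solid after 3 mm; damped: press slowly. Over 14 N on the comb, or 30 N of scraper on stand, is too much. Base plate 130 mm wide, x -110 to 50 mm.
- block: Heavy wooden block, 100 x 150 mm (x, y), 60 mm tall, fixed; origin at the centre of its underside. The scraper stands in its front slot (7 mm wide, 20 mm to -x of the origin), a blue spare comb in its rear slot (30 mm to +x).
- comb_spare: Blue spare comb, the same shape as the red one, loose in the rear slot of the block; origin at its hole centre; its top is 121 mm above the table. Leave alone.
- tart: Berry tartlet, 90 mm across, 35 mm tall; origin at its underside. Leave alone.
- bowl: White bowl, 120 mm across, 60 mm tall; origin at its underside. Leave alone.
- shaker: Aluminium sugar shaker, 60 mm across, 130 mm tall; origin at its underside. Leave alone.
- jam: Jam jar with yellow lid, 70 mm across, 100 mm tall; origin at its underside. Leave alone.
- cake_box: White pastry box, 140 x 180 x 80 mm; origin at its underside. Leave alone.
- spatula: Spatula lying on the counter; origin at its underside. Leave alone.
- mug: Blue mug, 76 mm across, 85 mm tall; origin at its underside. Leave alone.
Not all that is in view belongs to the job. What is meant by the hook is not pink or purple, and is the larger of those in its own colour.

How it is judged:
On the way, in this order (a step that is already met when the one before it is completed fails the run):
1. the bar runs through the scraper's hole, the scraper wholly behind the upturned tip (x of scraper in the frame of hook_root between -0.053 and 0 m and y of scraper in the frame of hook_root between -0.01 and 0.01 m and z of scraper in the frame of hook_root between -0.016 and 0.016 m), for 0.1 s.
2. with the bar through its hole, the scraper presses the comb against the spring stop with more than 4 N for 0.2 s (all of step 1 and contact force between scraper and comb above 4 N), for 0.2 s.
At the end, for the whole second after the job is handed in: Scraper and comb hang by their holes on the bar behind the upturned tip (hole centres 5 to 13 mm below the bar's axis, within 8 mm sideways, tilt under 0.15 rad), the scraper in front of the comb with a gap of at most 4 mm, released and at rest (faint sway allowed) (x of scraper in the frame of hook_root between -0.054 and 0 m and y of scraper in the frame of hook_root between -0.008 and 0.008 m and z of scraper in the frame of hook_root between -0.013 and -0.005 m and angle between each of scraper, comb's own z axis and vertical below 0.15 rad and x of comb in the frame of hook_root between -0.054 and 0 m and y of comb in the frame of hook_root between -0.008 and 0.008 m and z of comb in the frame of hook_root between -0.013 and -0.005 m and x of scraper in the frame of comb between -0.009 and -0.002 m and linear speed of each of scraper, comb below 0.04 m/s and angular speed of each of scraper, comb below 0.6 rad/s); the robot touches nothing.
It fails at once if the scraper pushes the comb with more than 14 N (contact force between scraper and comb above 14 N).
It fails at once if the gripper pushes the comb with more than 14 N (contact force between the fingers and comb above 14 N).
It fails at once if scraper pressed on the hook with more than 30 N (contact force between scraper and hook above 30 N).
It fails at once if the comb is lifted by more than 8 mm or comes off the hook (z of comb in the frame of hook_root above -0.001 m or z of comb in the frame of hook_root below -0.03 m or x of comb in the frame of hook_root below -0.062 m).
It fails at once if any of the other things on the counter is moved by more than 30 mm (distance of any of comb_spare, tart, bowl, shaker, jam, cake_box, spatula, mug from where it was at the start of the episode above 0.03 m).
It also fails if it takes over 67 s, if anything falls off the work surface, if the arm or the gripper's body presses on something with over 40 N, if the wrist force passes 120 N, or if a joint passes its speed limit or range.

## Working session

There is one attempt and no reset: what is moved stays moved. The work goes in short steps, Python scripts to look and compute and a tool call to move; the robot and the scene stay as the last step left them, time stands still between calls to the robot, and variables do not carry over. Pictures are saved under pics/ and viewed, at most 10 in all, crops included, and the job is handed in when it is done.

Besides the shell and the picture viewer there is one more tool, called after "Emit:" as name(argument=value, ...) on one line, values as JSON. servo_tool: Moves the arm, as the interface text tells. Its arguments: {"type":"object","properties":{"translation":{"type":"array"},"turn":{"type":"array"},"grip":{"type":"number"},"grip_force":{"type":"number"}},"required":["translation","turn"]}

```bash
mkdir -p pics; python3 - <<'E'
from plant import r, optics
import cv2,numpy as np
s=r.get_state()
for k in("clock","tool_pos","eef_rot","contact_force","opening"):print(k,s[k])
for n in("scene","side"):
    d=optics.snapshot(n);np.savez(f"{n}0.npz",**d)
    cv2.imwrite(f"pics/{n}0.png",cv2.resize(d["img"][:,:,::-1],(800,600)))
    print(n,d["mtx"].tolist(),(-d["R"].T@d["t"]).tolist(),d["R"].tolist())
E
```

```text
clock 0.0
tool_pos [0.25851884 0.5683119  0.23789373]
eef_rot [ 2.11717197e-01  9.77330512e-01 -9.40793346e-04 -1.17177070e-04]
contact_force [0.41608864 0.74196162 0.13760875]
opening 0.9988377427196964
scene [[374.57880114193995, 0.0, 260.7042022623247], [0.0, 374.57880114193995, 187.8807419653913], [0.0, 0.0, 1.0]] [1.3753113445206264, -0.42353677020432556, 0.8489056571102742] [[0.45159790541912737, 0.8922215356040586, 0.0002514466002831424], [0.5464280373359487, -0.27635172875531544, -0.7905985846351687], [-0.7053195955269075, 0.35717006232085624, -0.6123347244338472]]
side [[403.66432536609824, 0.0, 243.68610915492584], [0.0, 403.66432536609824, 193.57349022287363], [0.0, 0.0, 1.0]] [-0.10208711947344412, -0.9211582660467847, 0.7274324387000913] [[0.8088874243411026, -0.5878144945469926, -0.013238381444902313], [-0.28682613977110893, -0.37484457123391374, -0.8816021284913436], [0.5132561741341466, 0.7169139888556556, -0.47180762212606475]]
```

View pics/scene0.png

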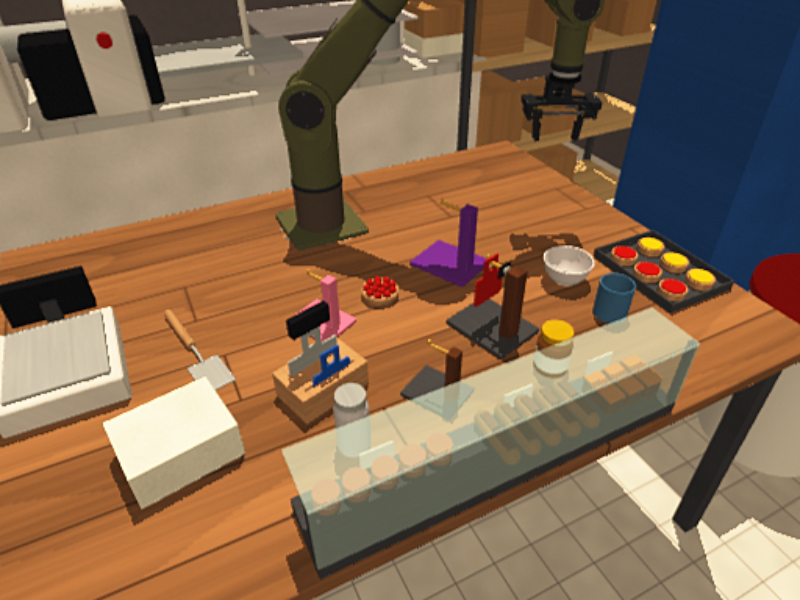

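View pics/side0.png

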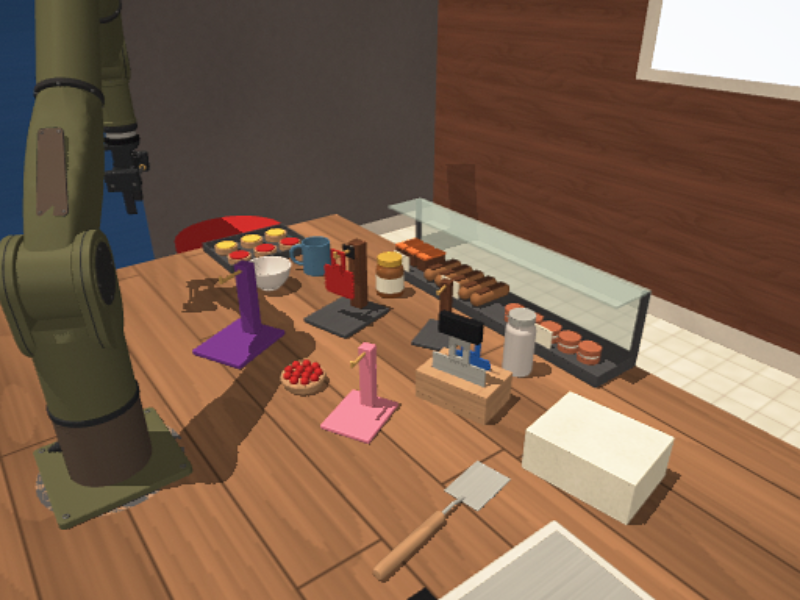

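The scene picture shows the brown-column hook with the red comb at about (505,300) of 800x600. The scraper's black handle is at (307,320), with the blue spare comb behind it at (330,365). The side picture shows the hook at (350,275) and the handle at (461,328). Next I measure them from both clouds.

```bash
cat > h.py <<'E'
import numpy as np,cv2
def cloud(d):
    v,u=np.mgrid[:384,:512];z=d["z_map"];K=d["mtx"]
    c=np.stack([(u-K[0,2])/K[0,0]*z,(v-K[1,2])/K[1,1]*z,z],-1)
    P=(c-d["t"])@d["R"]; P[z==0]=np.nan
    return P
def hsv(d): return cv2.cvtColor(d["img"],cv2.COLOR_RGB2HSV).astype(int)
def box(p):
    # rectangle of xy points
    (c,s,a)=cv2.minAreaRect((p[:,:2]*1000).astype(np.float32)); return np.round(c,1),np.round(s,1),round(a,1)
E
python3 - <<'E'
import numpy as np,cv2
from h import *
for n in("scene","side"):
    d=dict(np.load(n+"0.npz"));P=cloud(d);H=hsv(d);z=P[...,2]
    w=(lambda x0,y0,x1,y1:(lambda m:(m.__setitem__((slice(int(y0*.64),int(y1*.64)),slice(int(x0*.64),int(x1*.64))),True),m)[1])(np.zeros((384,512),bool)))
    R={"scene":dict(handle=(280,295,335,345),comb=(465,250,515,310),col=(490,255,535,350),base=(440,290,545,360),block=(265,335,375,430)),
       "side":dict(handle=(430,305,490,350),comb=(320,240,360,305),col=(335,232,375,315),base=(300,290,395,340),block=(410,340,520,425))}[n]
    M=dict(handle=(H[...,2]<60)&(z>.13)&(z<.22),comb=((H[...,0]<6)|(H[...,0]>174))&(H[...,1]>180)&(z>.05)&(z<.2),
      col=(H[...,0]>3)&(H[...,0]<16)&(H[...,2]<130)&(z>.03)&(z<.2),base=(z>.002)&(z<.02)&(H[...,1]<90),
      block=(abs(z-.06)<.006)&(H[...,1]>80)&(H[...,0]<20))
    for k in R:
        m=M[k]&w(*R[k]);p=P[m]
        if len(p)<8:print(n,k,len(p));continue
        print(n,k,len(p),"xy rect",box(p),"z",np.round(np.percentile(p[:,2],[1,50,99]),4),"med",np.round(np.median(p,0),4))
        if k in("handle","col"):
            t=p[p[:,2]>np.percentile(p[:,2],99)-.005];print("   top",len(t),box(t),np.round(t.mean(0),4))
    br=(H[...,0]>18)&(H[...,0]<30)&(H[...,1]>140)&(z>.12)&(z<.22)&(w(470,245,520,300) if n=="scene" else w(325,232,365,275))
    print("brass",np.round(P[br],3).tolist()[:25])
    c=(slice(150,245),slice(160,360)) if n=="scene" else (slice(140,275),slice(180,335))
    cv2.imwrite(f"pics/{n}c.png",cv2.resize(d["img"][c][:,:,::-1],None,fx=4 if n=="scene" else 4,fy=4,interpolation=cv2.INTER_CUBIC))
E
```

```text
scene handle 358 xy rect (array([ 575.7, -218.8]), array([16.7, 84. ]), 15.8) z [0.1416 0.1705 0.1864] med [ 0.5799 -0.2214  0.1705]
   top 93 (array([ 575.9, -219.4]), array([13.8, 80.8]), 14.9) [ 0.5765 -0.2202  0.184 ]
scene comb 316 xy rect (array([582. , 181.3]), array([37. , 87.3]), 18.7) z [0.0691 0.1101 0.1764] med [0.5706 0.1707 0.1101]
scene col 540 xy rect (array([607.3, 187.9]), array([83.2, 38.2]), 12.8) z [0.0329 0.1186 0.1786] med [0.6411 0.183  0.1186]
   top 75 (array([623., 190.]), array([47.1, 34.4]), 17.6) [0.6293 0.192  0.1768]
scene base 951 xy rect (array([591.3, 180.6]), array([157.3, 129.7]), 16.9) z [0.0042 0.0123 0.0164] med [0.596  0.1636 0.0123]
scene block 757 xy rect (array([ 631.6, -202.7]), array([183.5, 151.3]), 15.9) z [0.0546 0.0599 0.0635] med [ 0.6112 -0.2366  0.0599]
brass [[0.558, 0.175, 0.176], [0.559, 0.17, 0.174], [0.56, 0.174, 0.173], [0.573, 0.177, 0.169], [0.574, 0.173, 0.167], [0.576, 0.175, 0.167], [0.581, 0.176, 0.166], [0.587, 0.176, 0.17], [0.588, 0.178, 0.17], [0.589, 0.182, 0.169], [0.589, 0.178, 0.167], [0.593, 0.179, 0.169]]
side
[... 186 characters left out ...]
15.9) [ 0.5686 -0.2247  0.1816]
side comb 384 xy rect (array([570.6, 181.2]), array([80.6, 65.8]), 56.8) z [0.0653 0.1082 0.1749] med [0.5655 0.1716 0.1082]
side col 385 xy rect (array([602.5, 177. ]), array([91.2, 47.2]), 34.0) z [0.0328 0.1176 0.1754] med [0.6217 0.1792 0.1176]
   top 47 (array([605.8, 185.5]), array([73.9, 35.8]), 13.0) [0.6201 0.1876 0.1736]
side base 747 xy rect (array([613.4, 186.6]), array([224.5, 135. ]), 17.8) z [0.0025 0.0095 0.0175] med [0.5716 0.1664 0.0095]
side block 575 xy rect (array([ 627.7, -203.6]), array([185.7, 152.6]), 16.9) z [0.0543 0.058  0.061 ] med [ 0.566  -0.2492  0.058 ]
brass [[0.589, 0.183, 0.166], [0.558, 0.167, 0.165], [0.565, 0.172, 0.161]]
```

View pics/scenec.png

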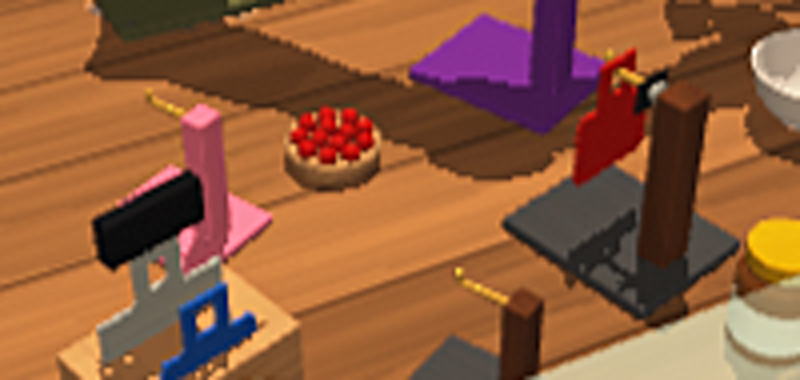

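View pics/sidec.png

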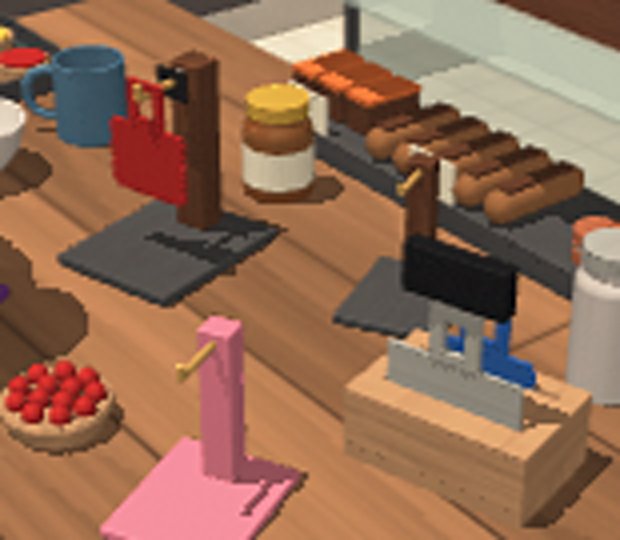

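The scene crop confirms that the brown hook carries the comb and a black stop behind it. The side crop shows the same, with the scraper clear in the block's front slot. Both yaws come out near 16 to 17°. I'm moving to a spot above the scraper for a close look.

Emit:
servo_tool(translation=[[0,0,-0.012],[0,0,-0.012],[0,0,-0.012],[0,0,-0.012],[0,0,-0.012],[-0.04,0.004,0],[-0.05,0.005,0],[-0.05,0.005,0],[-0.05,0.005,0],[-0.05,0.005,0]], turn=[[0,0,0.173],[0,0,0.173],[0,0,0.173],[0,0,0.173],[0,0,0.173],[0,0,0],[0,0,0],[0,0,0],[0,0,0],[0,0,0]])

```text
clock: 1.35
tool_pos: [0.3482, 0.3431, 0.2985]
eef_rot: [0.602, 0.799, -0.0, 0.0]
contact_force: [0.7, 0.8, 0.1]
opening: 1.003
finger_force: 0.0
```

```bash
python3 - <<'E'
from plant import r, optics
import numpy as np
d=optics.snapshot("wrist");print(d["mtx"].tolist(),(-d["R"].T@d["t"]).tolist(),d["R"].tolist())
E
```

```text
[[270.14609907019235, 0.0, 258.93947416017625], [0.0, 270.14609907019235, 192.38282676984258], [0.0, 0.0, 1.0]] [0.32964234009267573, 0.4074493028696445, 0.44427164614611225] [[0.9614971489403814, 0.2748098059301157, -0.0016742592902472045], [0.2656925845935272, -0.9280068902795012, 0.26117170996450384], [0.07021882277231783, -0.2515606927928601, -0.9652909068099874]]
```

Emit:
servo_tool(translation=[[-0.045,0.027,0],[-0.045,0.027,0],[-0.045,0.027,0],[-0.045,0.027,0],[-0.045,0.027,0],[-0.045,0.027,0],[-0.044,0.026,0],[0,0,0]], turn=[[0,0,0],[0,0,0],[0,0,0],[0,0,0],[0,0,0],[0,0,0],[0,0,0],[0,0,0]])

```text
clock: 2.4
tool_pos: [0.6173, 0.0898, 0.2979]
eef_rot: [0.605, 0.796, -0.001, 0.001]
contact_force: [-0.3, 0.2, 0.3]
opening: 0.998
finger_force: 0.0
```

```bash
python3 - <<'E'
from plant import r, optics
import numpy as np,cv2
d=optics.snapshot("wrist");np.savez("w1.npz",**d);print((-d["R"].T@d["t"]).tolist(),r.get_state()["tool_pos"])
cv2.imwrite("pics/w1.png",cv2.resize(d["img"][:,:,::-1],(800,600)))
E
```

```text
[0.5990908448912814, 0.15468295421152223, 0.44343239721720373] [0.61557948 0.09295189 0.29784215]
```

View pics/w1.png

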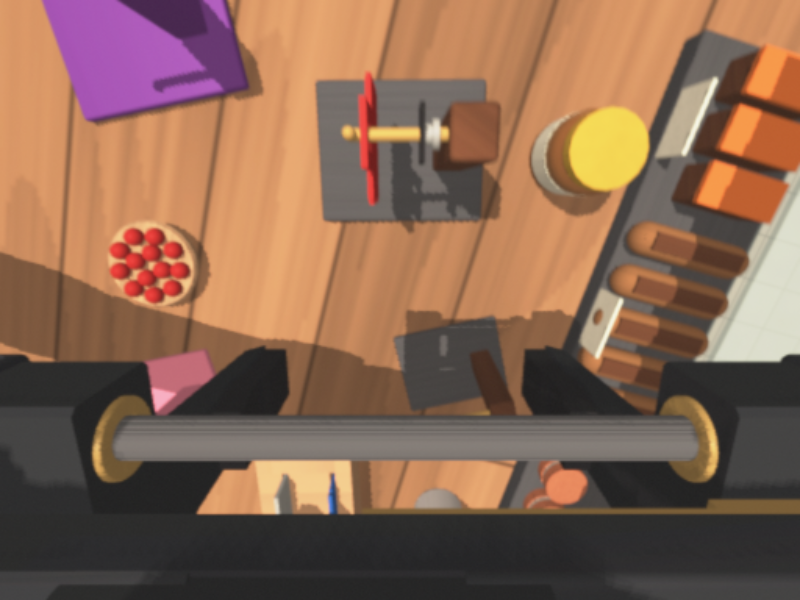

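The wrist picture shows the hook tip at (347,132), the bar running to the column face at (450,133), the comb's plate at x≈368 and the black stop plate at x≈422. I'll cast rays onto the bar plane.

```bash
cat >> h.py <<'E'
def ray(d,uv,z):
    uv=np.atleast_2d(uv).astype(float);K=d["mtx"]
    c=np.c_[(uv[:,0]-K[0,2])/K[0,0],(uv[:,1]-K[1,2])/K[1,1],np.ones(len(uv))]@d["R"]
    C=-d["R"].T@d["t"]; return C+c*((z-C[2])/c[:,2])[:,None]
E
python3 - <<'E'
from h import *
d=dict(np.load("w1.npz"));H=hsv(d);P=cloud(d)
m=np.zeros((384,512),bool);m[70:100,212:292]=1
b=m&(H[...,0]>15)&(H[...,0]<32)&(H[...,1]>120)&(H[...,2]>110)
v,u=np.nonzero(b)
# bar: pixels between comb and stop
k=(u>243)&(u<266)
rows=[v[u==c].mean() for c in range(244,266)]
L=ray(d,np.c_[np.arange(244,266),rows],.169);f=np.polyfit(L[:,0],L[:,1],1)
print("bar yaw deg",np.degrees(np.arctan(f[0])),L[0],L[-1])
k=u<228;print("tip px",u[k].min(),u[k].max(),v[k].min(),v[k].max(),"centre@.178",ray(d,[(u[k].min()+u[k].max())/2,v[k].mean()],.178))
col=m*0; z=P[...,2]
M=np.zeros_like(m);M[55:115,280:330]=1
t=M&(abs(z-.177)<.006);v2,u2=np.nonzero(t);q=ray(d,np.c_[u2,v2],.177)
c=np.cos(np.radians(17));s=np.sin(np.radians(17))
print("coltop",t.sum(),box(q),u2.min(),u2.max(),v2.min(),v2.max())
M=np.zeros_like(m);M[30:160,190:330]=1
bs=M&(z>.003)&(z<.02)&(H[...,1]<90);print("base",box(P[bs]),np.median(z[bs]))
# shadowless base: rays on plane for dark pixels
R=((H[...,0]<6)|(H[...,0]>174))&(H[...,1]>180);R[:40]=0;R[135:]=0;R[:,:215]=0;R[:,260:]=0
p=P[R];print("comb",box(p),np.percentile(p[:,2],[1,99]))
tp=p[p[:,2]>.165];print("combtop",len(tp),box(tp) if len(tp)>3 else tp)
vv,uu=np.nonzero((H[...,2]<70)&M&(np.arange(512)[None]>260)&(np.arange(512)[None]<282)&(np.arange(384)[:,None]>62)&(np.arange(384)[:,None]<108)&(z>.1));print("stop",len(uu),np.round(np.median(ray(d,np.c_[uu,vv],.165),0),4) if len(uu) else 0)
print("handle tool frame", r if 0 else "")
E
```

```text
bar yaw deg 14.946036156538453 [0.57693701 0.17987135 0.169     ] [0.59616822 0.18520703 0.169     ]
tip px 219 227 81 89 centre@.178 [[0.55894725 0.17434875 0.178     ]]
coltop 1279 (array([627.1, 192.3]), array([36. , 33.7]), 16.7) 280 319 66 105
base (array([587.2, 182.1]), array([158.8, 127.9]), 15.5) 0.011839480063150143
comb (array([566.9, 176.7]), array([ 2.6, 82.9]), 16.5) [nan nan]
combtop 159 (array([567.5, 176.3]), array([ 3.1, 39.5]), 15.6)
stop 75 [0.6015 0.183  0.165 ]
handle tool frame
```

Emit:
servo_tool(translation=[[-0.041,-0.018,0],[-0.041,-0.018,0],[-0.041,-0.018,0],[-0.041,-0.018,0],[-0.041,-0.018,0],[-0.041,-0.018,0],[-0.041,-0.018,0],[0,0,0],[0,0,0]], turn=[[0,0,0],[0,0,0],[0,0,0],[0,0,0],[0,0,0],[0,0,0],[0,0,0],[0,0,0],[0,0,0]])

```text
clock: 3.58
tool_pos: [0.5732, -0.2133, 0.2985]
eef_rot: [0.601, 0.799, 0.001, -0.001]
contact_force: [0.1, 0.1, -0.4]
opening: 1.003
finger_force: 0.0
```

```bash
python3 - <<'E'
from plant import r, optics
from h import *
from scipy.spatial.transform import Rotation as T
d=optics.snapshot("wrist");np.savez("w2.npz",**d);s=r.get_state();print(s["clock"],s["tool_pos"],s["contact_force"])
R=T.from_quat(s["eef_rot"]).as_matrix();print("tool y yaw",np.degrees(np.arctan2(R[1,1],R[0,1])),"z",R[:,2])
H=hsv(d);P=cloud(d);z=P[...,2]
m=(abs(z-.184)<.008)&(H[...,2]<90);m[:90]=0
n,l,st,ce=cv2.connectedComponentsWithStats(m.astype(np.uint8))
i=1+np.argmax(st[1:,4]);v,u=np.nonzero(l==i);q=ray(d,np.c_[u,v],.184)
b=box(q);print("handle",st[i],b,np.median(z[l==i]))
print("to go (tool xyz)",R.T@(np.r_[np.array(b[0])/1000,.150]-s["tool_pos"]))
cv2.imwrite("pics/w2.png",cv2.resize(d["img"][:,:,::-1],(800,600)))
E
```

```text
3.625 [ 0.57343706 -0.21287516  0.29854744] [-0.60758455 -0.51176884  0.15368367]
tool y yaw 16.18627440437964 z [-1.31431824e-04  2.19454351e-03 -9.99997583e-01]
handle [ 248  152   17   81 1324] (array([ 570.9, -218.6]), array([16.5, 82.8]), 16.4) 0.18363655187285585
to go (tool xyz) [-0.00510917 -0.00410448  0.14853485]
```

View pics/w2.png

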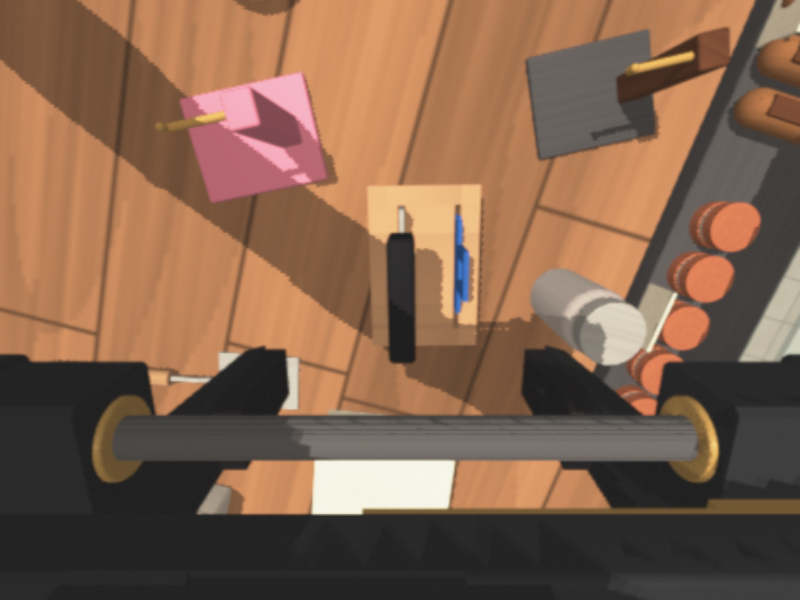

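The wrist picture shows the handle centred between the fingers at (401,300). Its size is right (16.5 x 83 mm). Descending to grip.

Emit:
servo_tool(translation=[[-0.005,-0.004,0.02],[0,0,0.028],[0,0,0.028],[0,0,0.028],[0,0,0.026],[0,0,0.012],[0,0,0.006],[0,0,0],[0,0,0]], turn=[[0,0,0],[0,0,0],[0,0,0],[0,0,0],[0,0,0],[0,0,0],[0,0,0],[0,0,0],[0,0,0]])

```text
clock: 4.75
tool_pos: [0.5712, -0.2219, 0.1516]
eef_rot: [0.602, 0.799, 0.0, 0.001]
contact_force: [0.0, -0.2, 0.0]
opening: 1.003
finger_force: 0.0
```

Emit:
servo_tool(translation=[[0,0,0],[0,0,0],[0,0,0],[0,0,0],[0,0,0],[0,0,0],[0,0,0],[0,0,0],[0,0,0],[0,0,0]], turn=[[0,0,0],[0,0,0],[0,0,0],[0,0,0],[0,0,0],[0,0,0],[0,0,0],[0,0,0],[0,0,0],[0,0,0]], grip=0.0, grip_force=35)

```text
clock: 6.0
tool_pos: [0.5706, -0.2217, 0.1507]
eef_rot: [0.602, 0.799, 0.0, 0.0]
contact_force: [0.5, -0.1, -0.0]
opening: 0.201
finger_force: 34.8
```

Emit:
servo_tool(translation=[[0,0,-0.005],[0,0,-0.01],[0,0,-0.01],[0,0,-0.01],[0,0,-0.01],[0,0,-0.015],[0,0,-0.03],[0,0,-0.035],[0,0,-0.035],[0,0,-0.025]], turn=[[0,0,0],[0,0,0],[0,0,0],[0,0,0],[0,0,0],[0,0,0],[0,0,0],[0,0,0],[0,0,0],[0,0,0]])

```text
clock: 7.25
tool_pos: [0.5706, -0.222, 0.3382]
eef_rot: [0.602, 0.798, 0.0, 0.001]
contact_force: [0.1, -0.4, -2.9]
opening: 0.198
finger_force: 34.8
```

```bash
cat > see.py <<'E'
from plant import r, optics
from h import *
from scipy.spatial.transform import Rotation as T
import sys
for c in("scene","side"):
    d=optics.snapshot(c);np.savez(f"{sys.argv[1]}{c}.npz",**d);s=r.get_state()
    R=T.from_quat(s["eef_rot"]).as_matrix();t=s["tool_pos"]
    P=cloud(d);H=hsv(d);q=(P-t)@R  # tool frame
    # steel plate under the handle, in tool frame: tool z down, y normal
    with np.errstate(invalid="ignore"):
        m=(abs(q[...,0])<.075)&(abs(q[...,1])<.012)&(q[...,2]>.012)&(q[...,2]<.16)
        m&=(H[...,1]<70)
    p=q[m];print(c,len(p),"tool pos",np.round(t,4),"F",np.round(s["contact_force"],1),"yaw",np.round(np.degrees(np.arctan2(R[1,1],R[0,1])),2),"z",np.round(R[:,2],3))
    print("  x",np.round(np.percentile(p[:,0],[1,50,99]),4),"y",np.round(np.percentile(p[:,1],[5,50,95]),4),"z",np.round(np.percentile(p[:,2],[1,99]),4))
    A=np.c_[p[:,0],p[:,2],np.ones(len(p))];k=np.linalg.lstsq(A,p[:,1],rcond=None)[0];print("  plane dy/dx dy/dz",np.round(k,3))
    b=p[p[:,2]>.06];(cc,sz,a)=cv2.minAreaRect((b[:,[0,2]]*1000).astype(np.float32));print("  blade rect x,z",np.round(cc,1),np.round(sz,1),round(a,1))
E
python3 see.py a
```

```text
scene 992 tool pos [ 0.5721 -0.2225  0.3414] F [ 1.1 -0.  -0.5] yaw 15.96 z [ 0.007 -0.002 -1.   ]
  x [-0.0502  0.001   0.0563] y [-0.0016  0.0007  0.0028] z [0.0156 0.1381]
  plane dy/dx dy/dz [-0.009  0.002  0.   ]
  blade rect x,z [  3.2 100.2] [108.9  80.4] 1.1
side 1181 tool pos [ 0.572  -0.2225  0.3394] F [ 0.3  0.2 -1.1] yaw 15.97 z [ 0.006 -0.002 -1.   ]
  x [-0.0533 -0.0015  0.0551] y [-0.0053 -0.0024  0.0004] z [0.0146 0.1347]
  plane dy/dx dy/dz [-0.01   0.014 -0.004]
  blade rect x,z [ 1.  98.1] [111.   76.1] 0.3
```

Emit:
servo_tool(translation=[[0.02,0.002,0],[0.04,0.006,0],[0.045,0.007,0],[0.045,0.007,0],[0.045,0.007,0],[0.045,0.007,0],[0.045,0.007,0],[0.045,0.007,0],[0.035,0.005,0],[0.017,0.003,0]], turn=[[0,0,0],[0,0,0],[0,0,0],[0,0,0],[0,0,0],[0,0,0],[0,0,0],[0,0,0],[0,0,0],[0,0,0]])

```text
clock: 8.6
tool_pos: [0.5186, 0.1647, 0.3344]
eef_rot: [0.6, 0.8, -0.001, -0.002]
contact_force: [1.2, -0.7, -2.9]
opening: 0.201
finger_force: 34.8
```

Emit:
servo_tool(translation=[[0,0,0],[0,0,0],[0,0,0.02],[0,0,0.03],[0,0,0.03],[0,0,0.02],[0,0,0.01],[0,0,0],[0,0,0],[0,0,0]], turn=[[0,0,0],[0,0,0],[0,0,0],[0,0,0],[0,0,0],[0,0,0],[0,0,0],[0,0,0],[0,0,0],[0,0,0]])

```text
clock: 9.85
tool_pos: [0.5216, 0.1615, 0.2265]
eef_rot: [0.602, 0.799, 0.001, 0.0]
contact_force: [-0.3, 0.2, -2.5]
opening: 0.2
finger_force: 34.8
```

```bash
python3 see.py b; python3 - <<'E'
from h import *
a=[]
for n,c in(("scene",(slice(120,230),slice(270,370))),("side",(slice(110,220),slice(170,270)))):
    d=np.load(f"b{n}.npz");a.append(cv2.resize(d["img"][c],None,fx=4,fy=4,interpolation=cv2.INTER_CUBIC))
cv2.imwrite("pics/b.png",np.hstack(a)[:,:,::-1])
E
```

```text
scene 455 tool pos [0.5215 0.1616 0.2264] F [ 0.5  0.2 -2.6] yaw 15.98 z [ 0.001  0.001 -1.   ]
  x [-0.0526 -0.0065  0.0502] y [-0.0003  0.0021  0.0041] z [0.015  0.1325]
  plane dy/dx dy/dz [-0.005  0.007  0.001]
  blade rect x,z [ 1.  97.9] [ 75.6 110.8] 89.6
side 606 tool pos [0.5214 0.1616 0.2263] F [-0.   1.3 -3. ] yaw 15.99 z [ 0.001  0.    -1.   ]
  x [-0.0537 -0.001   0.0548] y [-0.0059 -0.0026  0.001 ] z [0.0138 0.1369]
  plane dy/dx dy/dz [-0.004  0.01  -0.004]
  blade rect x,z [ 1.  99.8] [ 79.3 113.3] 90.0
```

View pics/b.png

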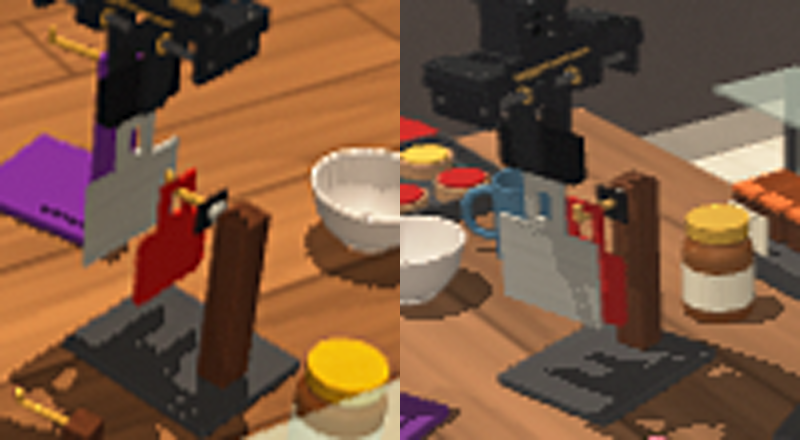

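The picture shows the scraper upright in front of the comb with its hole a little above the bar tip, in line by eye. I'll check the sideways line against the comb in the same frames.

```bash
python3 - <<'E'
from h import *
c,s=np.cos(np.radians(16)),np.sin(np.radians(16))
for f in("ascene","aside","bscene","bside"):
    d=np.load(f+".npz");P=cloud(d);H=hsv(d)
    q=P-[.6163,.1905,.165];X=q[...,0]*c+q[...,1]*s;Y=-q[...,0]*s+q[...,1]*c;Z=q[...,2]
    with np.errstate(invalid="ignore"):
        m=((H[...,0]<6)|(H[...,0]>174))&(H[...,1]>170)&(abs(X+.051)<.03)&(abs(Y)<.06)&(Z>-.12)&(Z<.03)
        w=m&(Z<-.04)&(Z>-.09);n=m&(Z>-.025)
        g=(H[...,1]<70)&(abs(X+.1)<.015)&(abs(Y)<.075)&(abs(Z+.035)<.03)
    e=lambda k,a:np.round(np.percentile(a[k],[2,50,98])*1000,1) if k.sum()>5 else None
    print(f,"comb wide Y",e(w,Y),"X",e(w,X),"neck Y",e(n,Y),"X",e(n,X),"Zminmax",e(m,Z),"scraper Y",e(g,Y),"X",e(g,X))
E
```

```text
ascene comb wide Y [-41.1  -5.4  39.5] X [-52.4 -49.6 -46.9] neck Y [-20.9  -6.2  18.9] X [-51.8 -49.4 -46.9] Zminmax [-95.1 -55.2  11.7] scraper Y None X None
aside comb wide Y [-42.7  -4.   39.6] X [-58.3 -54.1 -49.4] neck Y [-22.   -9.9  16.5] X [-58.3 -53.6 -49.2] Zminmax [-98.2 -57.4   8.3] scraper Y None X None
bscene comb wide Y [-41.2  -4.8  38.9] X [-51.9 -49.6 -47. ] neck Y [-19.6  -5.6  18.4] X [-51.7 -49.7 -46.5] Zminmax [-94.4 -56.9  10.6] scraper Y [-54.2  -9.5  46.2] X [-99.7 -96.8 -93.7]
bside comb wide Y [-44.6 -31.6 -17.6] X [-57.2 -54.1 -49.4] neck Y [-21.8 -10.5  15.7] X [-57.8 -54.1 -48.4] Zminmax [-96.3 -44.7   9.5] scraper Y [-55.1  -3.7  52. ] X [-105.3 -101.6  -97.1]
```

Emit:
servo_tool(translation=[[0,0,0.01],[0,0,0.011],[0,0,0],[0,0,0],[0,0.01,0],[0,0.01,0],[0,0.006,0],[0,0,0],[0,0,0],[0,0,0]], turn=[[0,0,0],[0,0,0],[0,0,0],[0,0,0],[0,0,0],[0,0,0],[0,0,0],[0,0,0],[0,0,0],[0,0,0]])

```text
clock: 11.2
tool_pos: [0.5457, 0.1685, 0.2047]
eef_rot: [0.602, 0.799, -0.0, -0.0]
contact_force: [-0.7, -0.1, -3.1]
opening: 0.201
finger_force: 34.8
```

```bash
python3 see.py c; python3 - <<'E'
from h import *
a=[]
for n,c in(("scene",(slice(140,215),slice(280,355))),("side",(slice(130,205),slice(185,260)))):
    d=np.load(f"c{n}.npz");a.append(cv2.resize(d["img"][c],(400,400),interpolation=cv2.INTER_CUBIC))
cv2.imwrite("pics/c.png",np.hstack(a)[:,:,::-1])
E
```

```text
scene 245 tool pos [0.5458 0.1685 0.2048] F [ 1.5  0.6 -1.5] yaw 15.99 z [-0. -0. -1.]
  x [-0.0542 -0.0234  0.0277] y [-0.0006  0.0018  0.0041] z [0.0139 0.1323]
  plane dy/dx dy/dz [-0.001  0.004  0.001]
  blade rect x,z [-9.6 98.1] [74.  90.7] 88.7
side 584 tool pos [0.5459 0.1686 0.2048] F [-0.6 -0.1 -2.3] yaw 15.99 z [-0.  0. -1.]
  x [-0.0532 -0.0008  0.0565] y [-0.0063 -0.0029  0.0003] z [0.0148 0.137 ]
  plane dy/dx dy/dz [-0.001  0.014 -0.004]
  blade rect x,z [ 2.4 99.4] [114.8  80.4] 1.6
```

View pics/c.png

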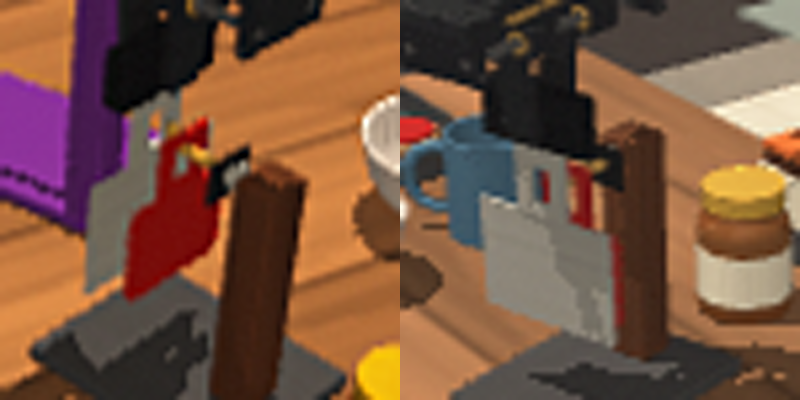

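The picture shows the scraper just short of the tip, with its hole level with it. Going over the tip slowly.

Emit:
servo_tool(translation=[[0,0.003,0],[0,0.003,0],[0,0.003,0],[0,0.003,0],[0,0,0],[0,0,0]], turn=[[0,0,0],[0,0,0],[0,0,0],[0,0,0],[0,0,0],[0,0,0]])

```text
clock: 12.05
tool_pos: [0.5575, 0.1719, 0.2046]
eef_rot: [0.602, 0.799, -0.0, -0.0]
contact_force: [-0.2, 1.2, -2.6]
opening: 0.202
finger_force: 34.8
```

Emit:
servo_tool(translation=[[0,0.003,0],[0,0.003,0],[0,0.003,0],[0,0.003,0],[0,0.002,0],[0,0,0],[0,0,0]], turn=[[0,0,0],[0,0,0],[0,0,0],[0,0,0],[0,0,0],[0,0,0],[0,0,0]])

```text
clock: 12.92
tool_pos: [0.5714, 0.1759, 0.2048]
eef_rot: [0.602, 0.799, 0.0, 0.0]
contact_force: [-0.8, -0.3, -2.8]
opening: 0.197
finger_force: 34.8
```

```bash
cat > comb.py <<'E'
from plant import r, optics
from h import *
import sys
c,s=np.cos(np.radians(16)),np.sin(np.radians(16))
st=r.get_state();q=np.array(st["tool_pos"])-[.6163,.1905,.165]
print(st["clock"],"tcp hook frame mm",np.round([1e3*(q[0]*c+q[1]*s),1e3*(-q[0]*s+q[1]*c),1e3*q[2]],1),"F",np.round(st["contact_force"],1))
for n in("scene","side"):
    d=optics.snapshot(n);np.savez(f"{sys.argv[1]}{n}.npz",**d);P=cloud(d);H=hsv(d)
    q=P-[.6163,.1905,.165];X=q[...,0]*c+q[...,1]*s;Y=-q[...,0]*s+q[...,1]*c;Z=q[...,2]
    with np.errstate(invalid="ignore"):
        o=(abs(Y)<.06)&(Z>-.13)&(Z<.02)&(X<.002)&(X>-.09)
        m=((H[...,0]<6)|(H[...,0]>174))&(H[...,1]>170)&o
        g=(H[...,1]<50)&(H[...,2]>90)&o&(Z<-.02)&(X<np.nanmedian(X[m])+.004 if m.any() else True)
    e=lambda k,a:np.round(np.percentile(a[k],[2,50,98])*1000,1) if k.sum()>5 else None
    print(n,"comb",m.sum(),e(m,X),e(m,Y),e(m,Z),"scraper",g.sum(),e(g,X),e(g,Y),e(g,Z))
E
python3 comb.py d
```

```text
12.925 tcp hook frame mm [-47.2  -1.7  39.8] F [-0.8 -0.3 -2.8]
scene comb 305 [-43.3 -40.2 -36.5] [-41.3  -7.8  38.5] [-94.8 -55.6  10.5] scraper 52 [-47.2 -44.9 -42.4] [-54.5 -45.8 -22.4] [-94.1 -46.3 -20.2]
side comb 5 None None None scraper 461 [-54.  -49.9 -45.8] [-55.1  -3.6  53.4] [-94.8 -57.4 -22. ]
```

Emit:
servo_tool(translation=[[0,0,0.003],[0,0,0.003],[0,0,0.003],[0,0,0.002],[0,0,0],[0,0,0],[0,0,0]], turn=[[0,0,0],[0,0,0],[0,0,0],[0,0,0],[0,0,0],[0,0,0],[0,0,0]])

```text
clock: 13.9
tool_pos: [0.5711, 0.1758, 0.1938]
eef_rot: [0.602, 0.799, 0.0, 0.0]
contact_force: [0.3, 0.6, -3.8]
opening: 0.204
finger_force: 34.8
```

Emit:
servo_tool(translation=[[0,0,0.001],[0,0,0],[0,0,0]], turn=[[0,0,0],[0,0,0],[0,0,0]])

```text
clock: 14.28
tool_pos: [0.5711, 0.1758, 0.1927]
eef_rot: [0.602, 0.799, 0.0, -0.0]
contact_force: [0.4, 0.1, -3.5]
opening: 0.203
finger_force: 34.8
```

Emit:
servo_tool(translation=[[0,0.003,0],[0,0.003,0],[0,0.003,0],[0,0.003,0],[0,0,0],[0,0,0]], turn=[[0,0,0],[0,0,0],[0,0,0],[0,0,0],[0,0,0],[0,0,0]])

```text
clock: 15.02
tool_pos: [0.5829, 0.1792, 0.1928]
eef_rot: [0.602, 0.799, 0.0, 0.0]
contact_force: [0.1, -0.4, -3.2]
opening: 0.201
finger_force: 34.8
```

Emit:
servo_tool(translation=[[0,0.0015,0],[0,0.0015,0],[0,0.001,0],[0,0.001,0],[0,0,0],[0,0,0]], turn=[[0,0,0],[0,0,0],[0,0,0],[0,0,0],[0,0,0],[0,0,0]])

```text
clock: 15.78
tool_pos: [0.5876, 0.1805, 0.1927]
eef_rot: [0.602, 0.799, 0.0, 0.0]
contact_force: [-1.3, 0.6, -3.6]
opening: 0.199
finger_force: 34.8
```

Emit:
servo_tool(translation=[[0,0.0005,0],[0,0.0005,0],[0,0,0],[0,0,0]], turn=[[0,0,0],[0,0,0],[0,0,0],[0,0,0]])

```text
clock: 16.27
tool_pos: [0.5884, 0.1808, 0.1927]
eef_rot: [0.602, 0.799, 0.0, 0.0]
contact_force: [-0.9, -0.2, -2.8]
opening: 0.202
finger_force: 34.8
```

```bash
python3 comb.py e; python3 - <<'E'
from h import *
a=[]
for n,c in(("scene",(slice(140,215),slice(280,355))),("side",(slice(130,205),slice(185,260)))):
    d=np.load(f"e{n}.npz");a.append(cv2.resize(d["img"][c],(400,400),interpolation=cv2.INTER_CUBIC))
cv2.imwrite("pics/e.png",np.hstack(a)[:,:,::-1])
E
```

```text
16.275 tcp hook frame mm [-29.5  -1.7  27.7] F [-0.9 -0.2 -2.8]
scene comb 250 [-25.7 -22.7  -1. ] [-41.6 -14.   16.3] [-95.8 -51.1  11.9] scraper 52 [-31.5 -27.5 -25.1] [-54.4 -48.8 -39.4] [-105.9  -69.7  -31.5]
side comb 2 None None None scraper 481 [-36.6 -32.4 -28.1] [-54.3  -2.9  50.6] [-107.5  -66.5  -23.3]
```

View pics/e.png

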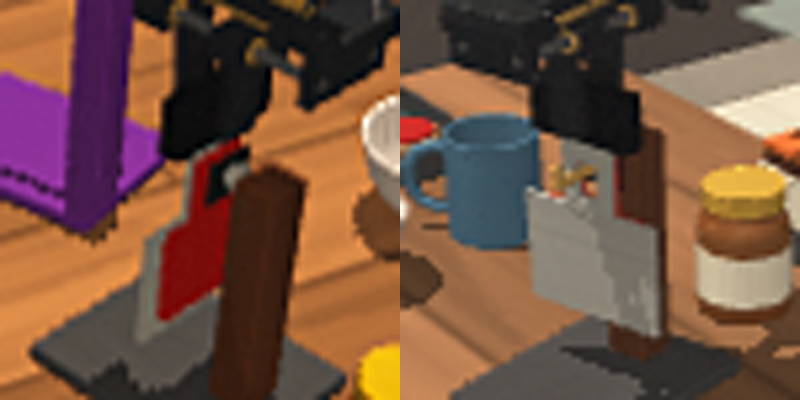

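The bar runs through the scraper's hole (about (572,180) in the side half), and the comb is against the scraper, short of the stop. Feeling forward.

Emit:
servo_tool(translation=[[0,0.0005,0],[0,0.0005,0],[0,0.0005,0],[0,0,0],[0,0,0]], turn=[[0,0,0],[0,0,0],[0,0,0],[0,0,0],[0,0,0]])

```text
clock: 17.0
tool_pos: [0.5899, 0.1812, 0.1927]
eef_rot: [0.602, 0.799, 0.0, 0.0]
contact_force: [-1.5, -0.4, -2.9]
opening: 0.2
finger_force: 34.8
```

Emit:
servo_tool(translation=[[0,0.0005,0],[0,0.0005,0],[0,0,0],[0,0,0]], turn=[[0,0,0],[0,0,0],[0,0,0],[0,0,0]])

```text
clock: 17.5
tool_pos: [0.5908, 0.1815, 0.1927]
eef_rot: [0.602, 0.799, 0.0, 0.0]
contact_force: [-0.8, 0.1, -3.5]
opening: 0.202
finger_force: 34.8
```

Emit:
servo_tool(translation=[[0,0.0005,0],[0,0.0005,0],[0,0,0],[0,0,0]], turn=[[0,0,0],[0,0,0],[0,0,0],[0,0,0]])

```text
clock: 18.0
tool_pos: [0.5918, 0.1818, 0.1927]
eef_rot: [0.602, 0.799, 0.0, 0.0]
contact_force: [-0.1, -1.2, -2.7]
opening: 0.206
finger_force: 34.8
```

Emit:
servo_tool(translation=[[0,0.0005,0],[0,0.0003,0],[0,0,0],[0,0,0]], turn=[[0,0,0],[0,0,0],[0,0,0],[0,0,0]])

```text
clock: 18.5
tool_pos: [0.5925, 0.1819, 0.1927]
eef_rot: [0.602, 0.799, 0.0, -0.0]
contact_force: [-0.7, -1.3, -2.9]
opening: 0.201
finger_force: 34.8
```

Emit:
servo_tool(translation=[[0,0.0005,0],[0,0.0003,0],[0,0,0],[0,0,0]], turn=[[0,0,0],[0,0,0],[0,0,0],[0,0,0]])

```text
clock: 19.0
tool_pos: [0.5933, 0.1822, 0.1927]
eef_rot: [0.602, 0.799, 0.0, -0.0]
contact_force: [-1.3, 0.2, -1.9]
opening: 0.2
finger_force: 34.8
```

Emit:
servo_tool(translation=[[0,0.0005,0],[0,0,0],[0,0,0]], turn=[[0,0,0],[0,0,0],[0,0,0]])

```text
clock: 19.38
tool_pos: [0.5935, 0.1822, 0.1927]
eef_rot: [0.602, 0.799, -0.0, -0.0]
contact_force: [-1.6, -0.0, -1.9]
opening: 0.2
finger_force: 34.8
```

```bash
python3 comb.py f; python3 -c "
from plant import r
print(r.get_state()['contact_force'])"
```

```text
19.375 tcp hook frame mm [-24.2  -1.7  27.7] F [-1.6 -0.  -1.9]
scene comb 214 [-20.4 -17.4  -0.7] [-42.6 -16.6   9.3] [-95.4 -51.9  13. ] scraper 49 [-24.1 -22.1 -19.9] [-56.1 -49.5 -37.5] [-106.5  -65.2  -30.2]
side comb 1 None None None scraper 479 [-31.5 -27.1 -22.9] [-53.8  -4.   51.5] [-107.5  -66.6  -24.6]
[-2.88563617 -0.82574192 -2.23084921]
```

Emit:
servo_tool(translation=[[0,0.0004,0],[0,0,0],[0,0,0]], turn=[[0,0,0],[0,0,0],[0,0,0]])

```text
clock: 19.85
tool_pos: [0.5938, 0.1823, 0.1926]
eef_rot: [0.602, 0.799, -0.0, -0.0]
contact_force: [-3.4, -1.1, -1.7]
opening: 0.198
finger_force: 34.8
```

Emit:
servo_tool(translation=[[0,0.0004,0],[0,0,0],[0,0,0]], turn=[[0,0,0],[0,0,0],[0,0,0]])

```text
clock: 20.23
tool_pos: [0.5941, 0.1824, 0.1926]
eef_rot: [0.602, 0.799, -0.0, -0.0]
contact_force: [-3.6, -1.0, -0.6]
opening: 0.204
finger_force: 34.8
```

Emit:
servo_tool(translation=[[0,0.0004,0],[0,0,0],[0,0,0]], turn=[[0,0,0],[0,0,0],[0,0,0]])

```text
clock: 20.6
tool_pos: [0.5943, 0.1824, 0.1926]
eef_rot: [0.602, 0.799, -0.001, -0.0]
contact_force: [-5.1, -1.2, 0.2]
opening: 0.2
finger_force: 34.8
```

Emit:
servo_tool(translation=[[0,0.0004,0],[0,0,0],[0,0,0]], turn=[[0,0,0],[0,0,0],[0,0,0]])

```text
clock: 20.98
tool_pos: [0.5944, 0.1825, 0.1925]
eef_rot: [0.602, 0.799, -0.001, -0.001]
contact_force: [-5.7, -1.8, 0.1]
opening: 0.202
finger_force: 34.8
```

Emit:
servo_tool(translation=[[0,0.0004,0],[0,0,0],[0,0,0],[0,0,0]], turn=[[0,0,0],[0,0,0],[0,0,0],[0,0,0]])

```text
clock: 21.48
tool_pos: [0.5945, 0.1825, 0.1924]
eef_rot: [0.602, 0.799, -0.001, -0.001]
contact_force: [-6.5, -2.1, -0.8]
opening: 0.204
finger_force: 34.8
```

```bash
python3 comb.py g; python3 -c "
from plant import r
print(r.get_state()['contact_force'],r.get_state()['moment'])"
```

```text
21.475 tcp hook frame mm [-23.2  -1.7  27.4] F [-6.5 -2.1 -0.8]
scene comb 208 [-19.4 -17.  -12.4] [-41.4 -16.4   8.8] [-95.9 -54.5  12.7] scraper 50 [-25.2 -22.  -18.6] [-57.6 -50.  -40.3] [-105.5  -65.5  -30.3]
side comb 5 None None None scraper 476 [-30.4 -26.6 -22.4] [-54.6  -3.2  50.6] [-107.7  -66.7  -26.3]
[-6.73954366 -2.44433109 -0.24667718] [-0.47725655  1.54315753 -0.01317666]
```

About 7 N held on the stop. Now I ease the push off slowly, then let the scraper down on the bar.

Emit:
servo_tool(translation=[[0,-0.0004,0],[0,-0.0004,0],[0,-0.0004,0],[0,-0.0004,0],[0,-0.0003,0],[0,0,0],[0,0,0]], turn=[[0,0,0],[0,0,0],[0,0,0],[0,0,0],[0,0,0],[0,0,0],[0,0,0]])

```text
clock: 22.45
tool_pos: [0.5941, 0.1824, 0.1927]
eef_rot: [0.602, 0.799, 0.0, 0.0]
contact_force: [-3.1, -2.7, -4.4]
opening: 0.2
finger_force: 34.8
```

Emit:
servo_tool(translation=[[0,0,0.0005],[0,0,0.0005],[0,0,0],[0,0,0]], turn=[[0,0,0],[0,0,0],[0,0,0],[0,0,0]])

```text
clock: 22.95
tool_pos: [0.5941, 0.1824, 0.1919]
eef_rot: [0.602, 0.799, 0.0, 0.0]
contact_force: [-3.4, -1.0, -1.7]
opening: 0.198
finger_force: 34.8
```

Emit:
servo_tool(translation=[[0,-0.0004,0],[0,-0.0002,0],[0,0,0.0004],[0,0,0],[0,0,0]], turn=[[0,0,0],[0,0,0],[0,0,0],[0,0,0],[0,0,0]])

```text
clock: 23.58
tool_pos: [0.5938, 0.1823, 0.1915]
eef_rot: [0.602, 0.799, 0.0, 0.0]
contact_force: [-2.1, 0.2, -0.1]
opening: 0.2
finger_force: 34.8
```

Emit:
servo_tool(translation=[[0,-0.0003,0.0003],[0,0,0],[0,0,0]], turn=[[0,0,0],[0,0,0],[0,0,0]])

```text
clock: 23.95
tool_pos: [0.5937, 0.1823, 0.1914]
eef_rot: [0.602, 0.799, 0.001, 0.0]
contact_force: [0.1, 0.1, 2.8]
opening: 0.197
finger_force: 34.8
```

Emit:
servo_tool(translation=[[0,0,-0.0002],[0,0,0],[0,0,0],[0,0,0]], turn=[[0,0,0],[0,0,0],[0,0,0],[0,0,0]], grip_force=5)

```text
clock: 24.45
tool_pos: [0.5935, 0.1822, 0.1914]
eef_rot: [0.602, 0.799, 0.001, 0.0]
contact_force: [1.5, 0.6, 0.5]
opening: 0.204
finger_force: 5.0
```

Emit:
servo_tool(translation=[[0,0,0],[0,0,0],[0,0,0],[0,0,0]], turn=[[0,0,0],[0,0,0],[0,0,0],[0,0,0]], grip=0.26)

```text
clock: 24.95
tool_pos: [0.5928, 0.1821, 0.1911]
eef_rot: [0.602, 0.799, -0.0, -0.0]
contact_force: [1.0, 0.8, -0.0]
opening: 0.257
finger_force: 0.0
```

Emit:
servo_tool(translation=[[0,0,0],[0,0,0],[0,0,0],[0,0,0],[0,0,0],[0,0,0]], turn=[[0,0,0],[0,0,0],[0,0,0],[0,0,0],[0,0,0],[0,0,0]], grip=0.6)

```text
clock: 25.7
tool_pos: [0.593, 0.1821, 0.1912]
eef_rot: [0.602, 0.799, 0.0, -0.0]
contact_force: [-0.6, -0.1, 0.7]
opening: 0.596
finger_force: 0.0
```

```bash
python3 comb.py h
```

```text
25.7 tcp hook frame mm [-24.7  -1.7  26.2] F [-0.6 -0.1  0.7]
scene comb 214 [-20.7 -17.9   0.9] [-41.  -16.4   9.2] [-95.6 -51.7  12.6] scraper 49 [-25.1 -23.3 -21. ] [-56.  -48.  -35.7] [-107.3  -68.4  -30.2]
side comb 4 None None None scraper 480 [-32.1 -27.4 -23.5] [-54.9  -4.2  51.2] [-108.1  -66.7  -24.4]
```

Emit:
servo_tool(translation=[[0,0,-0.005],[0,0,-0.015],[0,0,-0.025],[0,0,-0.03],[0,0,-0.03],[0,0,-0.025],[0,0,0],[0,0,0],[0,0,0],[0,0,0]], turn=[[0,0,0],[0,0,0],[0,0,0],[0,0,0],[0,0,0],[0,0,0],[0,0,0],[0,0,0],[0,0,0],[0,0,0]])

```text
clock: 27.05
tool_pos: [0.5926, 0.1819, 0.3203]
eef_rot: [0.602, 0.799, -0.001, -0.0]
contact_force: [0.5, -0.8, -0.1]
opening: 0.598
finger_force: 0.0
```

```bash
python3 comb.py i; python3 - <<'E'
from h import *
c,s=np.cos(np.radians(16)),np.sin(np.radians(16))
for n in("hside","iside"):
    d=np.load(n+".npz");P=cloud(d);H=hsv(d);q=P-[.6163,.1905,.165];X=q[...,0]*c+q[...,1]*s;Y=-q[...,0]*s+q[...,1]*c;Z=q[...,2]
    with np.errstate(invalid="ignore"): m=(H[...,1]<50)&(H[...,2]>90)&(abs(X+.027)<.015)&(abs(Y)<.06)&(Z>-.12)&(Z<-.025)
    print(n,"tilt dX/dZ,dX/dY",np.linalg.lstsq(np.c_[Z[m],Y[m],np.ones(m.sum())],X[m],rcond=None)[0])
a=[]
for n,w in(("scene",(slice(130,220),slice(275,365))),("side",(slice(120,210),slice(180,270)))):
    d=np.load(f"i{n}.npz");a.append(cv2.resize(d["img"][w],(400,400),interpolation=cv2.INTER_CUBIC))
cv2.imwrite("pics/i.png",np.hstack(a)[:,:,::-1])
E
```

```text
27.05 tcp hook frame mm [-25.2  -1.7 155.3] F [ 0.5 -0.8 -0.1]
scene comb 211 [-20.5 -17.7  -2.6] [-41.  -16.1   9.8] [-96.8 -53.4  13.1] scraper 47 [-25.5 -22.9 -20.4] [-56.4 -47.1 -36.3] [-107.1  -69.8  -30.3]
side comb 4 None None None scraper 479 [-31.9 -27.7 -23.9] [-54.1  -3.9  50.4] [-109.1  -67.6  -25.2]
hside tilt dX/dZ,dX/dY [-0.0100027   0.00878234 -0.02818751]
iside tilt dX/dZ,dX/dY [-0.00735694 -0.00038601 -0.02814216]
```

View pics/i.png

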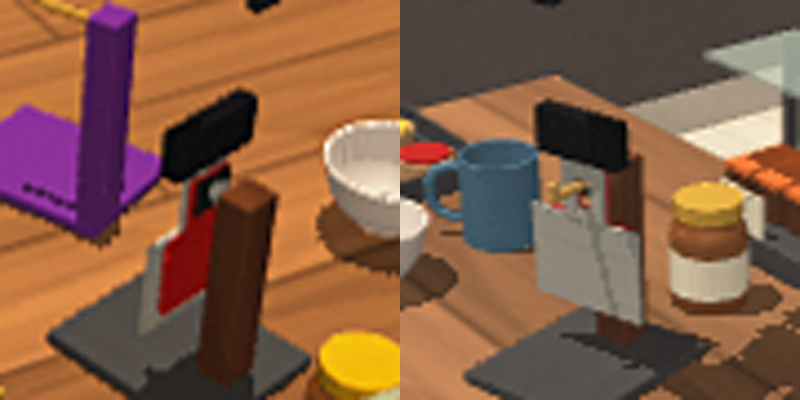

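Both hang straight and close together, and the gripper is clear. Scraper and comb read X ≈ -25 and -20 mm.

```bash
python3 -c "
from plant import r
print(r.finish_job())"
```

```text
the job is handed in; nothing more can be done
None
```

The scraper hangs on the brass hook in front of the red comb, pressed to about 7 N on the stop, then eased off and released; both hang straight and close together, and the job is handed in (no verdict was returned).

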